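# Slide the potting-rack shelf home and turn its catch

## Task

The white melamine shelf has been pulled part way out along its timber rack: with a fingertip push it back along the rails until you feel it drop into its notches, then push the wooden turn-button round until it lies square across the shelf, against its nail. Slide the shelf, do not lift it; the rain gauge cup and the padlock stay on it as they are, and neither is to be picked up. Leave the orange tub and the red funnel where they stand on the bench.

Things in the scene. Friction and masses are not known exactly. Their poses are not given: they have to be found in the camera images.
- rack: Fixed open-topped timber rack on the bench, 395 mm long, 248 wide, 97 high. Origin on the bench under the shelf's home place; x = the way the shelf slides home, z up. Side boards 22 mm thick, inner faces at y = +-102 mm, tops at z 97, run from x = -245 to +150. Open between them down to z 50 at both ends, ledgers apart (y 82 to 102 mm on each side), so a finger has room.
- shelf: Loose white melamine shelf, 300 (x) by 200 (y) by 16 mm, 0.6 to 0.9 kg; axes as the rack's. Two battens across its underside at x = -115 and +115, 22 wide, 16 deep; origin midway between the batten undersides, panel 16 to 32 mm above it. Starts 45 to 105 mm out towards rack -x, origin at z 75. At rack x = 0 (+-3 mm) it drops to z 65, top flush with the side boards, and the notch walls stop it.
- shelf_end (a point): Middle of the upright end face to push on, 200 mm wide and 16 high: the shelf's -x end, at the panel's half thickness (z 99 mm while riding on the ledgers, 89 when home). Sliding takes about 2 to 10 N; 2 mm play between the shelf's sides and each side board.
- turn_button (a joint): Wooden turn-button on the +y side board, rad: 0 = open, arm along the board to rack -x; negative = swung outwards; growing = inwards over the shelf (counter-clockwise from above); 1.57 = square across, a nail stops it at 1.60. Arm 18 mm wide, z 100 to 112 mm: clears the home shelf by 3 mm, is blocked by the shelf while that rides high. Stiff by friction (0.06 N m), stays where left.
- button_tip (a point): Rounded end of the turn-button's arm, on its centre line at half thickness (z 106 mm), 70 mm from the screw.
- button_pivot (a point): The turn-button's screw, same height (106 mm): in the rack's frame x = -70, y = +113 mm.
- rain_cup: Small aluminium rain gauge cup standing on the shelf, open at the top, 66 mm across the rim, 85 mm high; origin at the centre of its underside. On the shelf's +x half, -y side.
- padlock: Steel padlock lying flat on the shelf, body 40 x 46 x 18 mm, shackle along its +x to 52 mm from the origin; origin under the middle of its body. On the shelf's +x half, +y side.
- tub: Orange flip-top plastic storage tub on the bench, 160 x 115 mm, 91 mm high; origin at the centre of its underside.
- funnel: Red plastic funnel standing mouth down on the bench, 110 mm across, 120 mm high; origin at the centre of its underside.
- home_end (a point): Point fixed on the rack where the pushed end (point shelf_end) lies once the shelf is home: rack x = -150, y = 0, z = 89 mm. On each side a ledger, top at z 75, carries the shelf's battens; it has two notches 28 mm long and 10 mm deep, centred at rack x = -115 and +115 mm.
There are look-alikes about, which are no part of the job. Of the things like the padlock, leave any that is blue; of the rest the smaller one is meant.

How it is judged (in metres and radians):
On the way, in this order (a step that is already met when the one before it is completed fails the run):
1. the shelf has dropped into all its notches, with the turn-button not yet across it (z of shelf in the frame of rack below 0.068 m and x of shelf in the frame of rack between -0.006 and 0.006 m and angle between shelf's own z axis and vertical below 0.02 rad and value of joint turn_button below 0.8 rad), for 0.2 s.
2. the turn-button lies square across the shelf (value of joint turn_button above 1.35 rad), for 0.2 s.
At the end, for the whole second after the job is handed in: The shelf lies level in its notches (origin below 68 mm over the bench, within 6 mm of its home place along the rails, tilt under 0.02 rad) and at rest, the turn-button is past 1.35 rad, and the cup and the padlock rest upright on the shelf (z of shelf in the frame of rack between 0.061 and 0.068 m and x of shelf in the frame of rack between -0.006 and 0.006 m and angle between shelf's own z axis and vertical below 0.02 rad and linear speed of shelf below 0.01 m/s and value of joint turn_button above 1.35 rad and angle between each of rain_cup, padlock's own z axis and vertical below 0.1 rad and z of rain_cup in the frame of shelf between 0.028 and 0.037 m and z of padlock in the frame of shelf between 0.028 and 0.037 m); the robot touches nothing.
It fails at once if the shelf is lifted more than 10 mm off its rails (z of shelf in the frame of rack above 0.085 m).
It fails at once if the rain gauge cup is knocked over (angle between rain_cup's own z axis and vertical above 0.5 rad).
It fails at once if the rain gauge cup or the padlock is picked up (z of any of rain_cup, padlock in the frame of shelf above 0.055 m).
It fails at once if the tub is moved (distance of tub from where it was at the start of the episode above 0.02 m).
It fails at once if the funnel is moved (distance of funnel from where it was at the start of the episode above 0.02 m).
It also fails if it takes over 51 s, if anything falls off the work surface, if the arm or the gripper's body presses on something with over 40 N, if the wrist force passes 120 N, or if a joint passes its speed limit or range.

## Robot

A 6-joint arm with a two-finger parallel gripper is mounted at the origin on the work surface. World frame = base frame: x ahead of the robot, y to its left, z up, the work surface at z = 0. Lengths are in mm, angles in rad, forces in N, time in s.
With the tool pointing down it reaches from about 250 to 775 mm from the base axis. Payload 4 kg.
Tool frame: the origin (TCP) lies midway between the tips of the shut fingers; the grasp point (between the pads) lies 19 mm behind it (ctrl.grip_depth is the distance from the TCP to the grasp point, in mm); z points along the fingers, y is the direction in which the jaws open and shut (so a half turn about z gives the same grasp; the last joint's range is limited). The gripper opens to 94 mm and grips with 3 to 60 N. Pads are 16 mm wide; open, the fingers measure 119 mm over their backs; the gripper's body (75 mm by 177 mm) begins 78 mm behind the grasp point.
Start: joints at [-1.212, 0.087, 1.371, -0, 1.684, -0.103], TCP at [245.059, -492.409, 205.506] pointing down, gripper open.
Joint ranges: [-3.1, 3.1], [-0.76, 2.03], [0.27, 2.55], [-1.08, 4.22], [0.17, 2.65], [-2.57, 2.57]. Speed limits (rad/s): [2.79, 2.79, 3.14, 3.14, 3.14, 3.14].

## Interface

Orientations are given as a unit quaternion [w, x, y, z].
In Python, from workcell import monitor, cams, order, ctrl gives the robot as it stands. The module is installed in compiled form; this text tells all that it offers.
- The arm moves only by the tool send_rows, never from a script. Its argument "plan" is a list of rows, each an object with "dp": the shift along the tool's x, y, z in cm, a list of three; "twist": the turn, a rotation vector about the tool's x, y, z in rad, a list of three. A call has 1 to 10 rows; each row shifts and turns the pose as measured when the row begins, along the tool's axes as they then stand; what a row does not reach is not made up. A row lasts 1/12 s, in which the tool goes at most 41.7 mm and 7.16 degrees, less where a joint would pass 70% of its speed; a pose out of reach is approached as far as the arm can. A call with a gripper value outside its range is refused whole. "jaw" is the finger opening in cm, from 0 to 9.4, set as the call begins (left out, the last holds). The fingers move at their own pace and stop on an object; the grip force is fixed at half the most. Time passes only in rows, so rows that do not move let the fingers close. It gives the time, the measured TCP pose, the force and the opening at its end, in the units of the state.
- monitor.get_state(): the state, without advancing time (a new reading comes with each control period).
- cams.capture(name): name is "scene" or "top"; returns a dict with "image" (420x560x3 uint8, red, green, blue), "depth" (420x560 float32, mm along the optical axis (not along the pixel's ray), 0 where there is no reading), "fovy" (degrees; the focal length in pixels is half the picture's height over the tangent of half this angle, whatever the lens; pixels are square), "cx", "cy" (the principal point, pixels), "R" (3x3) and "t" (3): a world point X has camera coordinates R X + t. Camera axes: x right, y down, z forward; pixel columns grow to the right and rows downward; lengths in mm; the calibration is good to about 2 mm. A picture is of the moment at which its call begins.
- order.hand_in(): hands the job in, once; it reports no verdict.
The state is a dict: "t": time; "joint_pos": joint angles; "joint_vel": joint speeds; "tau": joint torques, N m; "position": TCP position; "orientation": TCP orientation; "force": force on the tool from outside, world axes, zero at the start; "wrist_torque": the same for the moment, N m; "opening": finger opening in mm.
Only numpy, scipy, OpenCV 4.12 (cv2) and the standard library are available. Lean on these libraries where they do the work, as an engineer would, in place of code of your own. Each camera call takes 0.05 s, during which the arm holds its last target. There are 200 camera calls.

## Working session

There is one attempt and no reset: what is moved stays moved. The work goes in short steps, Python scripts to look and compute and a tool call to move; the robot and the scene stay as the last step left them, time stands still between calls to the robot, and variables do not carry over. Pictures are saved under pics/ and viewed, on a budget of 10 in all, crops included, one or two more only if the job needs it, and the job is handed in when it is done.

Besides the shell and the picture viewer there is one more tool, called after "Call:" in YAML: its name, and indented under it one key for each argument. send_rows: Moves the arm, as the interface text tells. Its arguments: {"type":"object","properties":{"plan":{"type":"array","items":{"type":"object","properties":{"dp":{"type":"array","items":{"type":"number"}},"twist":{"type":"array","items":{"type":"number"}}}}},"jaw":{"type":"number"}},"required":["plan"]}

```bash
mkdir -p pics; cat > h.py <<'E'
import numpy as np, cv2
from workcell import monitor, cams, order, ctrl
def cap(n):
    c=cams.capture(n); c['f']=210/np.tan(np.radians(c['fovy'])/2); return c
def cloud(c):
    v,u=np.mgrid[:420,:560]; d=c['depth']
    P=np.stack([(u-c['cx'])/c['f']*d,(v-c['cy'])/c['f']*d,d],-1)
    return (P-np.array(c['t']))@np.array(c['R'])
def save(c,n): cv2.imwrite(f'pics/{n}.png',c['image'][...,::-1])
E
python3 - <<'E'
from h import *
for n in('top','scene'):
    c=cap(n); save(c,n+'0'); np.save(n+'0.npy',cloud(c)); print(n,c['f'],c['cx'],c['cy'],-np.array(c['R']).T@c['t'])
print(monitor.get_state())
E
```

```text
top 477.9476189555054 281.5055380862603 206.01352579901547 [ 439.19385134 -103.84354208 1354.87420185]
scene 443.75348168970186 283.71396366361427 212.3474266776824 [1149.25203795 -411.69874633  825.90596763]
{'t': 0.1, 'joint_pos': array([-1.21210732e+00,  8.79090161e-02,  1.37206823e+00, -3.28753742e-05,
        1.68359110e+00, -1.03067508e-01]), 'joint_vel': array([-6.54110769e-04, -2.70000710e-03, -3.81841770e-03, -6.88239506e-05,
        5.30004405e-04,  3.28170927e-05]), 'tau': array([ 2.26292657e-03, -3.41253448e+01, -3.03301048e+01,  7.20017706e-02,
        3.03814409e-02, -8.71192492e-05]), 'position': array([ 244.86883873, -491.94644925,  204.42365268]), 'orientation': array([-9.77710350e-04,  9.73465741e-01,  2.28830668e-01, -1.42116197e-04]), 'force': array([-0.59896282, -0.35517912,  0.68348038]), 'wrist_torque': array([-0.00457471,  0.02543646, -0.05719613]), 'opening': 93.84164186524326}
```

View pics/top0.png

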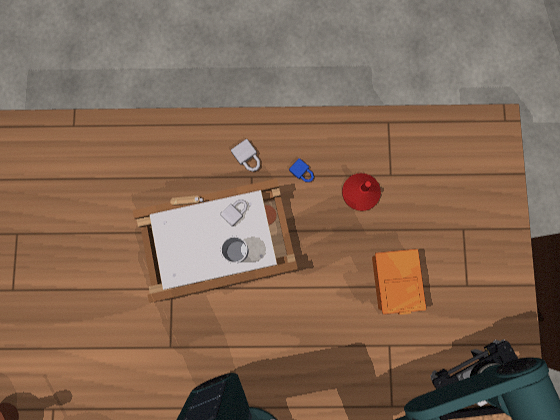

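View pics/scene0.png

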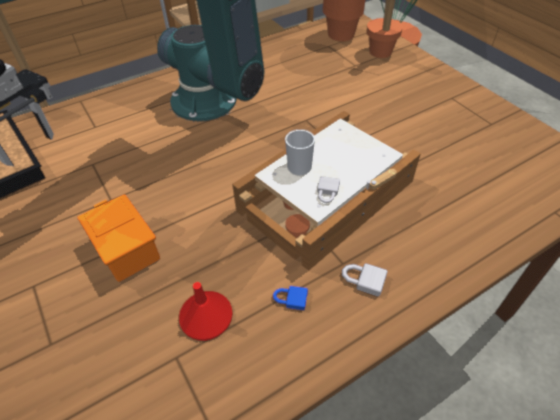

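The top view shows the shelf centred near px (212,240), its pushed end on the left at about (155,255). The rack's x axis points right (world −y) and the turn-button is at (187,200). The cup is at (235,250), the padlock at (235,212), the tub at (400,280) and the funnel at (362,190). The grey and blue padlocks on the bench are look-alikes.

```bash
python3 - <<'E'
from h import *
P=np.load('top0.npy'); im=cv2.imread('pics/top0.png').astype(int)
v,u=np.mgrid[:420,:560]
reg=(u>125)&(u<315)&(v>180)&(v<305); z=P[...,2]
mx,mn=im.max(-1),im.min(-1)
white=reg&(mn>150)&(mx-mn<40)&(abs(z-107)<6)
print('white',white.sum(),np.median(z[white]))
r=cv2.minAreaRect(P[white][:,:2].astype(np.float32)); print('shelf',r,cv2.boxPoints(r).round(1).tolist())
bro=reg&(mx-mn>25)&(abs(z-97)<6)
print('rack',bro.sum(),np.median(z[bro]))
m=cv2.morphologyEx(bro.astype(np.uint8),cv2.MORPH_OPEN,np.ones((2,2)))>0
r=cv2.minAreaRect(P[m][:,:2].astype(np.float32)); print(r,cv2.boxPoints(r).round(1).tolist())
# button
b=reg&(z>105)&(z<118)&(v<212)&(u<210)&(mx-mn>25)
print('button',b.sum(),P[b].mean(0)); r=cv2.minAreaRect(P[b][:,:2].astype(np.float32)); print(r,cv2.boxPoints(r).round(1).tolist())
S=P; n=cv2.resize(im[175:310,120:320].astype(np.uint8),None,fx=4,fy=4,interpolation=cv2.INTER_CUBIC); cv2.imwrite('pics/crop0.png',n)
E
```

```text
white 7524 107.18120911187307
shelf ((555.12646484375, 89.5218734741211), (217.92391967773438, 301.38671875), 11.858535766601562) [[417.5, 214.60000610351562], [479.5, -80.30000305175781], [692.7000122070312, -35.599998474121094], [630.7999877929688, 259.3999938964844]]
rack 2230 97.11595375689389
((537.9456787109375, 92.25822448730469), (277.4384765625, 423.9465026855469), 12.454208374023438) [[356.79998779296875, 269.29998779296875], [448.20001220703125, -144.60000610351562], [719.0999755859375, -84.80000305175781], [627.7000122070312, 329.20001220703125]]
button 188 [648.00859069 162.13424764 111.88301679]
((648.6345825195312, 157.9694366455078), (18.927204132080078, 83.65129852294922), 4.551097869873047) [[635.9000244140625, 198.89999389648438], [642.5, 115.5], [661.4000244140625, 117.0], [654.7000122070312, 200.39999389648438]]
```

View pics/crop0.png

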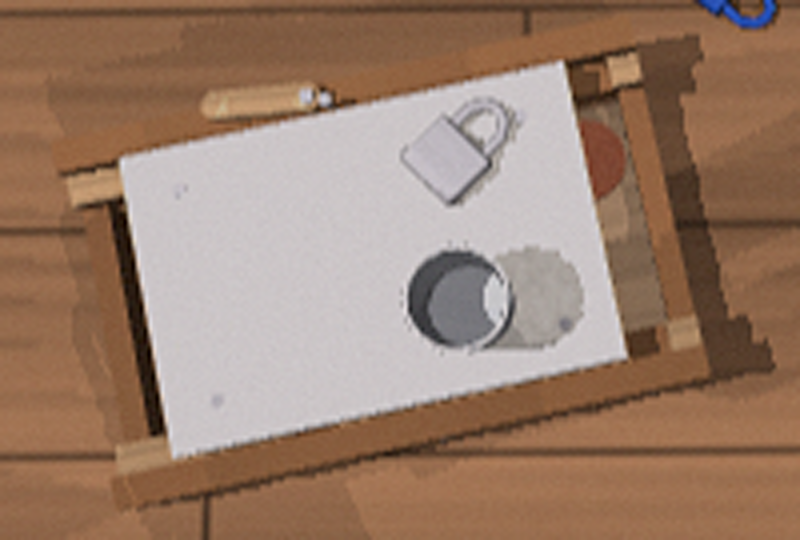

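```bash
cat >> h.py <<'E'
def ray(c,uv,z):
    uv=np.atleast_2d(uv).astype(float); R=np.array(c['R']); C=-R.T@c['t']
    d=np.c_[(uv[:,0]-c['cx'])/c['f'],(uv[:,1]-c['cy'])/c['f'],np.ones(len(uv))]@R
    return C+d*((z-C[2])/d[:,2])[:,None]
def white(c):
    im=c['image'].astype(int); z=cloud(c)[...,2]; v,u=np.mgrid[:420,:560]
    return ((u>125)&(u<315)&(v>180)&(v<310)&(im.min(-1)>150)&(np.ptp(im,axis=-1)<40)&(z>85)&(z<113)).astype(np.uint8)
def shelfpose(c,z):
    k=max(cv2.findContours(white(c),0,2)[0],key=cv2.contourArea)
    q=ray(c,cv2.convexHull(k)[:,0],z)[:,:2].astype(np.float32)
    return cv2.minAreaRect(q)
E
python3 - <<'E'
from h import *
c=cap('top')
r=shelfpose(c,107); print(r); print(cv2.boxPoints(r).round(1).tolist())
cr=lambda p:np.array(p)/4+[120-.4,175-.4]
print('shelf',ray(c,cr([(120,158),(565,62),(628,357),(173,458)]),107).round(1).tolist())
print('rack ul,ll,lr,ur',ray(c,cr([(57,168),(113,507),(708,370),(640,40)]),97).round(1).tolist())
print('btn tip, screw, nail',ray(c,cr([(203,106),(306,95),(327,98)]),112).round(1).tolist())
P=cloud(c);z=P[...,2]; v,u=np.mgrid[:420,:560]
im=c['image'].astype(int)
m=(u>125)&(u<320)&(v>180)&(v<310)&(abs(z-97)<4)&(np.ptp(im,axis=-1)>25)
# rack frame by angle from shelf
th=np.radians(-90+12.0)
for off in (11.5,12,12.5,13):
    th=np.radians(-90+off); ex=np.array([np.cos(th),np.sin(th)]); ey=np.array([-ex[1],ex[0]])
    a=P[m][:,:2]@ex; b=P[m][:,:2]@ey
    # dark-side split histogram
    print(off,np.percentile(a,[.5,2,98,99.5]).round(1),np.percentile(b,[.5,2,98,99.5]).round(1))
E
```

```text
((546.91015625, 87.22989654541016), (200.66323852539062, 300.2968444824219), 11.907755851745605)
[[417.79998779296875, 213.39999389648438], [479.70001220703125, -80.4000015258789], [676.0999755859375, -39.0], [614.0999755859375, 254.8000030517578]]
shelf [[613.6, 253.5, 107.0], [674.9, -40.6, 107.0], [479.9, -81.0, 107.0], [418.0, 212.8, 107.0]]
rack ul,ll,lr,ur [[608.7, 298.1, 97.0], [386.9, 253.4, 97.0], [471.3, -133.0, 97.0], [691.2, -90.5, 97.0]]
btn tip, screw, nail [[647.0, 198.3, 112.0], [653.6, 130.3, 112.0], [651.4, 116.4, 112.0]]
11.5 [-169.4 -164.2  215.6  221.9] [426.7 427.9 674.7 675.9]
12 [-164.8 -158.5  220.3  226.7] [427.3 427.9 674.2 675. ]
12.5 [-159.8 -153.9  225.   231. ] [426.5 427.5 673.8 675.2]
13 [-155.  -149.7  229.8  235.9] [425.  426.6 673.8 676.3]
```

Rack frame: origin about (555, 38), with x along (0.208, −0.978). The shelf is about 50 mm out, and the measured screw position agrees with this frame. I'll turn and raise the tool and close the jaws.

Call:
send_rows:
  plan:
    - {"dp":[0,0,-0.8],"twist":[0,0,-0.12]}
    - {"dp":[0,0,-0.8],"twist":[0,0,-0.12]}
    - {"dp":[0,0,-0.8],"twist":[0,0,-0.12]}
    - {"dp":[0,0,-0.8],"twist":[0,0,-0.12]}
    - {"dp":[0,0,-0.8],"twist":[0,0,-0.12]}
    - {"dp":[0,0,-0.8],"twist":[0,0,-0.12]}
    - {"dp":[0,0,-0.8],"twist":[0,0,-0.12]}
    - {"dp":[0,0,-0.8],"twist":[0,0,-0.12]}
    - {"dp":[0,0,-0.8],"twist":[0,0,-0.12]}
    - {"dp":[0,0,-0.8],"twist":[0,0,-0.12]}
  jaw: 0

```text
t: 0.98
position: [243.9, -489.2, 279.5]
orientation: [-0.008, 0.656, 0.754, 0.004]
force: [-0.2, 0.4, -0.8]
opening: 31.0
```

```bash
cat >> h.py <<'E'
from scipy.spatial.transform import Rotation as Ro
O=np.array([555.2,38.1,0]); A=np.radians(-78)
EX=np.array([np.cos(A),np.sin(A),0]); EY=np.array([-EX[1],EX[0],0])
def rk(x,y,z): return O+x*EX+y*EY+[0,0,z]
def rep(*targets):
    s=monitor.get_state(); q=s['orientation']; M=Ro.from_quat(np.r_[q[1:],q[0]]); p=s['position']
    d=p-O; print('t',s['t'],'pos',p.round(1),'rack',(d@EX).round(1),(d@EY).round(1),p[2].round(1),'F',s['force'].round(1),'q',s['joint_pos'].round(2),'op',s['opening'].round(1))
    W=Ro.from_matrix(np.c_[-EX,EY,[0,0,-1]]); W=W if np.linalg.det(np.c_[-EX,EY,[0,0,-1]])>0 else None
    print('twist to go',(M.inv()*W).as_rotvec().round(4))
    for t in targets: print('dp cm (tool)',(M.inv().apply(t-p)/10).round(2)); p=t
E
python3 -c "
from h import *
rep(rk(-235,0,270),rk(-235,0,82))"
```

```text
Traceback (most recent call last):
  File "h.py", line 27, in rep
    d=p-O; print('t',s['t'],'pos',p.round(1),'rack',(d@EX).round(1),(d@EY).round(1),p[2].round(1),'F',s['force'].round(1),'q',s['joint_pos'].round(2),'op',s['opening'].round(1))
                                                                                                                                                           ^^^^^^^^^^^^^^^^^^
AttributeError: 'float' object has no attribute 'round'
```

```bash
sed -i "s/s\['opening'\].round(1)/round(s['opening'],1)/; s/s\['t'\],/round(s['t'],2),/" h.py
python3 -c "
from h import *
rep(rk(-235,0,270),rk(-235,0,82))"
```

```text
t 0.98 pos [ 243.9 -489.2  279.5] rack 451.1 -414.1 279.5 F [-0.2  0.4 -0.8] q [-1.21  0.09  1.22  0.    1.85 -1.35] op 31.0
twist to go [-0.0033 -0.0181 -0.0704]
dp cm (tool) [71.33 36.49  2.09]
dp cm (tool) [-0.34  0.07 18.8 ]
```

Call:
send_rows:
  plan:
    - {"dp":[3.4,1.8,0],"twist":[0,-0.018,-0.07]}
    - {"dp":[3.4,2.05,0],"twist":[0,0,0]}
    - {"dp":[3.4,2.05,0],"twist":[0,0,0]}
    - {"dp":[3.4,2.05,0],"twist":[0,0,0]}
    - {"dp":[3.4,2.05,0],"twist":[0,0,0]}
    - {"dp":[3.4,2.05,0],"twist":[0,0,0]}
    - {"dp":[3.4,2.05,0],"twist":[0,0,0]}
    - {"dp":[3.4,2.05,0],"twist":[0,0,0]}
    - {"dp":[3.4,2.05,0],"twist":[0,0,0]}
    - {"dp":[3.4,2.05,0],"twist":[0,0,0]}

```text
t: 1.82
position: [373.6, -106.9, 273.6]
orientation: [-0.004, 0.633, 0.774, -0.0]
force: [-0.1, -0.6, 0.3]
opening: 0.6
```

```bash
python3 -c "
from h import *
rep(rk(-235,0,270),rk(-235,0,82))"
```

```text
t 1.82 pos [ 373.6 -106.9  273.6] rack 104.1 -207.8 273.6 F [-0.1 -0.6  0.3] q [-0.43 -0.27  1.57  0.    1.86 -0.63] op 0.6
twist to go [-0.0061 -0.0061 -0.0095]
dp cm (tool) [34.1  20.45  0.44]
dp cm (tool) [-0.11  0.11 18.8 ]
```

Call:
send_rows:
  plan:
    - {"dp":[3.4,2.05,0],"twist":[0,-0.006,-0.01]}
    - {"dp":[3.4,2.05,0]}
    - {"dp":[3.4,2.05,0]}
    - {"dp":[3.4,2.05,0]}
    - {"dp":[3.4,2.05,0]}
    - {"dp":[3.4,2.05,0]}
    - {"dp":[3.4,2.05,0]}
    - {"dp":[3.4,2.05,0]}
    - {"dp":[3.4,2.05,0]}
    - {"dp":[3.4,2.05,0]}

```text
invalid input
```

```bash
python3 -c "
from h import *
rep(rk(-235,0,270),rk(-235,0,82))"
```

```text
t 1.82 pos [ 373.6 -106.9  273.6] rack 104.1 -207.8 273.6 F [-0.1 -0.6  0.3] q [-0.43 -0.27  1.57  0.    1.86 -0.63] op 0.6
twist to go [-0.0061 -0.0061 -0.0095]
dp cm (tool) [34.1  20.45  0.44]
dp cm (tool) [-0.11  0.11 18.8 ]
```

Call:
send_rows:
  plan:
    - {"dp":[3.4,2.05,0],"twist":[-0.006,-0.006,-0.01]}
    - {"dp":[3.4,2.05,0],"twist":[0,0,0]}
    - {"dp":[3.4,2.05,0],"twist":[0,0,0]}
    - {"dp":[3.4,2.05,0],"twist":[0,0,0]}
    - {"dp":[3.4,2.05,0],"twist":[0,0,0]}
    - {"dp":[3.4,2.05,0],"twist":[0,0,0]}
    - {"dp":[3.4,2.05,0],"twist":[0,0,0]}
    - {"dp":[3.4,2.05,0],"twist":[0,0,0]}
    - {"dp":[3.4,2.05,0],"twist":[0,0,0]}
    - {"dp":[3.4,2.05,0],"twist":[0,0,0]}

```text
t: 2.65
position: [502.5, 289.3, 271.7]
orientation: [0.001, 0.628, 0.778, -0.0]
force: [0.8, -0.0, -0.4]
opening: 0.3
```

```bash
python3 -c "
from h import *
rep(rk(-235,0,270),rk(-235,0,82))"
```

```text
t 2.65 pos [502.5 289.3 271.7] rack -256.7 0.7 271.7 F [ 0.8 -0.  -0.4] q [ 0.43  0.15  1.17 -0.    1.82  0.21] op 0.3
twist to go [0.0012 0.0025 0.0038]
dp cm (tool) [-2.17 -0.08  0.18]
dp cm (tool) [ 0.05 -0.02 18.8 ]
```

Call:
send_rows:
  plan:
    - {"dp":[-1.6,0,1.5],"twist":[0,0.002,0.004]}
    - {"dp":[0,0,3],"twist":[0,0,0]}
    - {"dp":[0,0,3],"twist":[0,0,0]}
    - {"dp":[0,0,3],"twist":[0,0,0]}
    - {"dp":[0,0,3],"twist":[0,0,0]}
    - {"dp":[0,0,2.5],"twist":[0,0,0]}
    - {"dp":[0,0,1],"twist":[0,0,0]}
    - {"dp":[0,0,0.3],"twist":[0,0,0]}
    - {"dp":[0,0,0],"twist":[0,0,0]}

```text
t: 3.4
position: [505.4, 285.3, 83.7]
orientation: [-0.003, 0.623, 0.782, -0.003]
force: [0.3, -0.7, 0.0]
opening: 0.5
```

```bash
python3 -c "
from h import *
rep(rk(-208,0,83))
save(cap('scene'),'s1')"
```

```text
t 3.4 pos [505.4 285.3  83.7] rack -252.2 2.7 83.7 F [ 0.3 -0.7  0. ] q [0.41 0.21 1.47 0.   1.46 0.19] op 0.5
twist to go [-0.008  -0.0007  0.0161]
dp cm (tool) [-4.42 -0.34  0.06]
```

View pics/s1.png

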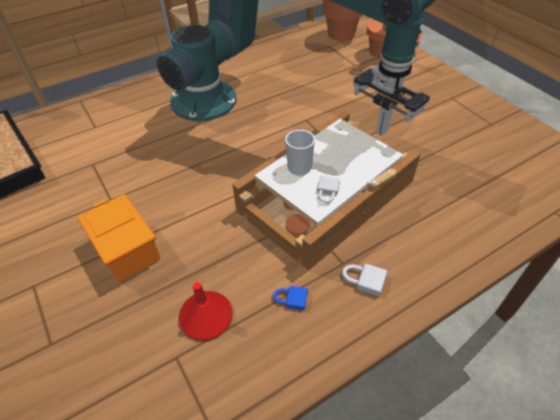

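The closed fingertip at about (385,120) stands just behind the shelf's pushed end. Now I'll approach it gently.

Call:
send_rows:
  plan:
    - {"dp":[-1,-0.3,0],"twist":[-0.008,0,0.016]}
    - {"dp":[-1,0,0],"twist":[0,0,0]}
    - {"dp":[-1,0,0],"twist":[0,0,0]}
    - {"dp":[-0.8,0,0],"twist":[0,0,0]}
    - {"dp":[-0.6,0,0],"twist":[0,0,0]}
    - {"dp":[-0.6,0,0],"twist":[0,0,0]}
    - {"dp":[-0.6,0,0],"twist":[0,0,0]}

```text
t: 4.03
position: [518.5, 230.4, 92.8]
orientation: [0.0, 0.63, 0.777, 0.01]
force: [-1.2, 4.8, -2.9]
opening: 0.6
```

```bash
python3 -c "
from h import *
rep(rk(-160,0,83)); c=cap('top'); r=shelfpose(c,107); print(r, ([*r[0],0]-O)@EX,([*r[0],0]-O)@EY)"
```

```text
t 4.03 pos [518.5 230.4  92.8] rack -195.8 4.1 92.8 F [-1.2  4.8 -2.9] q [0.31 0.16 1.52 0.01 1.45 0.1 ] op 0.6
twist to go [ 0.0162 -0.0131 -0.0011]
dp cm (tool) [-3.59 -0.42  0.92]
((549.2530517578125, 74.62078094482422), (201.094970703125, 300.4803466796875), 11.943116188049316) -36.95915432234361 1.7761041614395434
```

Call:
send_rows:
  plan:
    - {"dp":[0.6,-0.3,0.5],"twist":[0.016,-0.013,0]}
    - {"dp":[0.2,0,0.5],"twist":[0,0,0]}
    - {"dp":[0,0,0],"twist":[0,0,0]}

```text
t: 4.33
position: [515.3, 234.6, 83.0]
orientation: [0.003, 0.631, 0.776, -0.002]
force: [-0.5, 0.8, -0.6]
opening: 0.6
```

```bash
python3 -c "
from h import *
rep(rk(-160,0,83))"
```

```text
t 4.33 pos [515.3 234.6  83. ] rack -200.5 1.8 83.0 F [-0.5  0.8 -0.6] q [ 0.33  0.18  1.51 -0.01  1.45  0.13] op 0.6
twist to go [ 0.0007  0.0062 -0.004 ]
dp cm (tool) [-4.05 -0.17  0.03]
```

Call:
send_rows:
  plan:
    - {"dp":[-0.6,-0.1,0],"twist":[0,0.006,0]}
    - {"dp":[-0.6,0,0.1],"twist":[0,0,0]}
    - {"dp":[-0.6,0,0.1],"twist":[0,0,0]}
    - {"dp":[-0.6,0,0.1],"twist":[0,0,0]}
    - {"dp":[-0.5,0,0.1],"twist":[0,0,0]}

```text
t: 4.75
position: [518.5, 220.1, 83.0]
orientation: [-0.01, 0.628, 0.778, 0.012]
force: [-2.8, 8.9, 3.3]
opening: 0.5
```

```bash
python3 -c "
from h import *
rep(rk(-160,0,83)); c=cap('top'); r=shelfpose(c,107); print(r, ([*r[0],0]-O)@EX,([*r[0],0]-O)@EY)"
```

```text
t 4.75 pos [518.5 220.1  83. ] rack -185.7 2.0 83.0 F [-2.8  8.9  3.3] q [0.28 0.16 1.53 0.03 1.44 0.07] op 0.5
twist to go [ 0.0061 -0.0299  0.004 ]
dp cm (tool) [-2.56 -0.21 -0.08]
((552.3927612304688, 64.15745544433594), (200.94540405273438, 300.28619384765625), 11.827661514282227) -26.071695283207653 2.6717557527363587
```

Call:
send_rows:
  plan:
    - {"dp":[-0.6,-0.2,0],"twist":[0.006,-0.02,0]}
    - {"dp":[-0.6,0,0],"twist":[0,0,0]}
    - {"dp":[-0.6,0,0],"twist":[0,0,0]}
    - {"dp":[-0.6,0,0],"twist":[0,0,0]}
    - {"dp":[-0.5,0,0],"twist":[0,0,0]}

```text
t: 5.22
position: [519.4, 202.9, 83.2]
orientation: [-0.014, 0.625, 0.78, 0.012]
force: [-1.1, 8.4, -0.6]
opening: 0.6
```

```bash
python3 -c "
from h import *
rep(rk(-160,0,83)); c=cap('top'); r=shelfpose(c,107); print(r, ([*r[0],0]-O)@EX,([*r[0],0]-O)@EY, np.median(cloud(c)[...,2][white(c)>0]))"
```

```text
t 5.22 pos [519.4 202.9  83.2] rack -168.7 -0.7 83.2 F [-1.1  8.4 -0.6] q [0.25 0.16 1.54 0.04 1.44 0.02] op 0.6
twist to go [ 0.0009 -0.0369  0.0107]
dp cm (tool) [-0.87  0.06 -0.01]
((555.3001098632812, 47.443389892578125), (200.930419921875, 300.1009826660156), 12.509734153747559) -9.118400395203452 2.040522213113781 106.98485184539251
```

Call:
send_rows:
  plan:
    - {"dp":[-0.4,0.3,0],"twist":[0,-0.02,0.01]}
    - {"dp":[-0.5,0,0],"twist":[0,0,0]}
    - {"dp":[-0.5,0,0],"twist":[0,0,0]}

```text
t: 5.52
position: [522.0, 195.9, 82.9]
orientation: [-0.013, 0.628, 0.778, 0.009]
force: [-1.1, 1.5, -2.1]
opening: 0.2
```

```bash
python3 -c "
from h import *
rep(rk(-160,0,83)); c=cap('top'); r=shelfpose(c,107); print(r, ([*r[0],0]-O)@EX,([*r[0],0]-O)@EY, np.median(cloud(c)[...,2][white(c)>0]))"
```

```text
t 5.52 pos [522.  195.9  82.9] rack -161.2 0.3 82.9 F [-1.1  1.5 -2.1] q [0.24 0.16 1.54 0.03 1.45 0.02] op 0.2
twist to go [-0.0027 -0.0317  0.0035]
dp cm (tool) [-0.12 -0.03 -0.01]
((557.2200317382812, 39.81947326660156), (201.1164093017578, 299.1534423828125), 12.337173461914062) -1.2619104360406532 2.3333877923809654 104.77839700691062
```

Call:
send_rows:
  plan:
    - {"dp":[-0.4,0.1,0],"twist":[0,0,0]}
    - {"dp":[-0.3,0,0],"twist":[0,0,0]}

```text
t: 5.73
position: [523.3, 191.8, 82.9]
orientation: [-0.016, 0.627, 0.778, 0.011]
force: [-0.2, 6.5, -0.7]
opening: 0.5
```

```bash
cat >> h.py <<'E'
def chk():
    c=cap('top'); P=cloud(c); w=cv2.erode(white(c),np.ones((5,5)))>0; Q=P[w]
    k=np.linalg.lstsq(np.c_[(Q-O)@EX,(Q-O)@EY,np.ones(len(Q))],Q[:,2],rcond=None)[0]
    z=k[2]; r=shelfpose(c,z); print('plane slopes,z',k.round(4),'rect',np.round(r[1],1),round(r[2],2),'rack x,y',([*r[0],0]-O)@EX,([*r[0],0]-O)@EY); return c
E
python3 -c "
from h import *
rep(rk(-160,0,83)); chk()"
```

```text
t 5.73 pos [523.3 191.8  82.9] rack -156.9 0.8 82.9 F [-0.2  6.5 -0.7] q [0.22 0.16 1.54 0.04 1.45 0.01] op 0.5
twist to go [-0.0035 -0.0391  0.0045]
dp cm (tool) [ 0.31 -0.08  0.01]
plane slopes,z [ 4.00000e-04 -0.00000e+00  9.70531e+01] rect [201.  299.9] 12.13 rack x,y 2.390786795917209 3.2609048189487595
```

The shelf has dropped: top at z 97.05, level, and x within the play. Next I retreat and go round to the turn-button's outer side.

Call:
send_rows:
  plan:
    - {"dp":[0.6,0,0],"twist":[0,-0.02,0]}
    - {"dp":[1.0,0,0],"twist":[0,-0.02,0]}
    - {"dp":[0.5,0,-1],"twist":[0,0,0]}
    - {"dp":[0,0,-2],"twist":[0,0,0]}
    - {"dp":[0,0,-2],"twist":[0,0,0]}
    - {"dp":[0,0,-1],"twist":[0,0,0]}
    - {"dp":[0,0,0],"twist":[0,0,0]}

```text
t: 6.37
position: [519.7, 208.2, 147.0]
orientation: [0.002, 0.628, 0.778, -0.005]
force: [0.9, -0.1, -0.6]
opening: 0.7
```

```bash
sed -i 's/^O=.*/O=np.array([557.2,38.5,0])/' h.py; python3 -c "
from h import *
rep(rk(-122,160,145),rk(-122,160,103)); c=chk(); save(c,'t2')
im=cv2.imread('pics/t2.png')[175:310,120:320]; cv2.imwrite('pics/t2c.png',cv2.resize(im,None,fx=4,fy=4,interpolation=2))
M=cloud(c); z=M[...,2]; X=(M-O)@EX; Y=(M-O)@EY
b=(z>104)&(z<116)&(X>-160)&(X<-60)&(Y>80)&(Y<140); print('btn',b.sum(),X[b].min(),X[b].max(),np.polyfit(X[b],Y[b],1))"
```

```text
Traceback (most recent call last):
  File "h.py", line 23, in <module>
    EX=np.array([np.cos(A),np.sin(A),0]); EY=np.array([-EX[1],EX[0],0])
                        ^
NameError: name 'A' is not defined
```

```bash
sed -i 's/^O=.*/&; A=np.radians(-78)/' h.py; python3 -c "
from h import *
rep(rk(-122,160,145),rk(-122,160,103)); c=chk(); save(c,'t2')
im=cv2.imread('pics/t2.png')[175:310,120:320]; cv2.imwrite('pics/t2c.png',cv2.resize(im,None,fx=4,fy=4,interpolation=2))
M=cloud(c); z=M[...,2]; X=(M-O)@EX; Y=(M-O)@EY
b=(z>104)&(z<116)&(X>-160)&(X<-60)&(Y>80)&(Y<140); print('btn',b.sum(),X[b].min(),X[b].max(),np.polyfit(X[b],Y[b],1))"
```

```text
t 6.37 pos [519.7 208.2 147. ] rack -173.8 -1.4 147.0 F [ 0.9 -0.1 -0.6] q [ 0.29  0.13  1.44 -0.01  1.58  0.07] op 0.7
twist to go [-0.0045  0.0088  0.0028]
dp cm (tool) [-5.22 16.12  0.18]
dp cm (tool) [0.04 0.02 4.2 ]
plane slopes,z [-4.00000e-04  5.00000e-04  9.70844e+01] rect [201.  300.3] 12.14 rack x,y 2.484298550040419 1.213381942286426
btn 188 -139.49981142351527 -62.2156094930566 [ -0.13685132 100.72118162]
```

View pics/t2c.png

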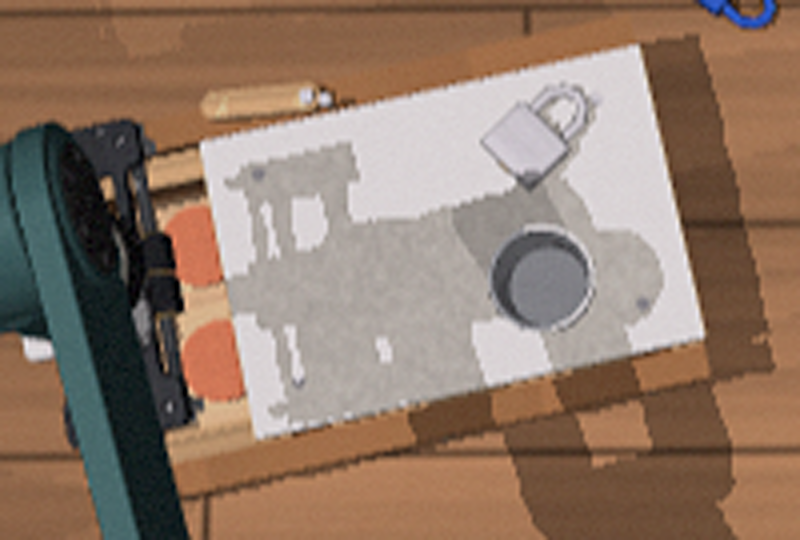

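The picture shows the shelf home, with its end edge at crop (200,145)–(257,437). The cup and padlock are undisturbed and the button is still open, about −0.14 rad.

Call:
send_rows:
  plan:
    - {"dp":[-0.8,2.6,0],"twist":[-0.004,0.009,0.003]}
    - {"dp":[-0.9,2.7,0],"twist":[0,0,0]}
    - {"dp":[-0.9,2.7,0],"twist":[0,0,0]}
    - {"dp":[-0.9,2.7,0],"twist":[0,0,0]}
    - {"dp":[-0.9,2.7,0],"twist":[0,0,0]}
    - {"dp":[-0.8,1.5,0],"twist":[0,0,0]}
    - {"dp":[0,0.2,0],"twist":[0,0,0]}
    - {"dp":[0,0,0],"twist":[0,0,0]}

```text
t: 7.08
position: [680.4, 183.2, 135.8]
orientation: [-0.004, 0.63, 0.776, -0.006]
force: [0.2, 0.1, -0.3]
opening: 0.6
```

```bash
python3 -c "
from h import *
rep(rk(-122,160,103))"
```

```text
t 7.08 pos [680.4 183.2 135.8] rack -115.9 150.6 135.8 F [ 0.2  0.1 -0.3] q [ 0.18  0.47  1.04 -0.    1.65 -0.02] op 0.6
twist to go [-0.0142  0.0011 -0.002 ]
dp cm (tool) [0.62 0.98 3.27]
```

Call:
send_rows:
  plan:
    - {"dp":[0.4,0.7,0.4],"twist":[-0.014,0,0]}
    - {"dp":[0,0.3,1],"twist":[0,0,0]}
    - {"dp":[0,0,1],"twist":[0,0,0]}
    - {"dp":[0,0,0.6],"twist":[0,0,0]}
    - {"dp":[0,0,0],"twist":[0,0,0]}
    - {"dp":[0,0,0],"twist":[0,0,0]}

```text
t: 7.58
position: [684.7, 190.8, 99.9]
orientation: [-0.002, 0.629, 0.777, -0.002]
force: [-0.6, 0.5, -0.3]
opening: 0.5
```

```bash
cat >> h.py <<'E'
def arc(th,r=50,gap=0):
    u=np.array([-np.cos(th),-np.sin(th)]); v=np.array([np.sin(th),-np.cos(th)])
    h=9+8*abs(v[0])+12.5*abs(v[1])+gap
    return rk(*(np.array([-70,112])+r*u-h*v),103)
E
python3 -c "
from h import *
rep(*[arc(t) for t in (-.14,.1,.3,.5,.7,.9,1.1,1.3,1.45,1.56)])"
```

```text
t 7.58 pos [684.7 190.8  99.9] rack -122.5 156.4 99.9 F [-0.6  0.5 -0.3] q [ 0.19  0.49  1.08 -0.    1.58 -0.02] op 0.5
twist to go [-0.0059  0.0006  0.0004]
dp cm (tool) [-0.61 -1.51 -0.3 ]
dp cm (tool) [ 0.56 -1.21  0.01]
dp cm (tool) [ 0.27 -0.96  0.01]
dp cm (tool) [ 0.06 -1.06  0.01]
dp cm (tool) [-0.18 -1.1   0.01]
dp cm (tool) [-0.44 -1.08  0.01]
dp cm (tool) [-0.7  -0.98  0.01]
dp cm (tool) [-0.94 -0.81  0.01]
dp cm (tool) [-0.84 -0.46  0.  ]
dp cm (tool) [-0.67 -0.24  0.  ]
```

Call:
send_rows:
  plan:
    - {"dp":[-0.3,-0.7,-0.35],"twist":[-0.006,0,0]}
    - {"dp":[-0.3,-0.8,0],"twist":[0,0,0]}
    - {"dp":[0.3,-0.6,0],"twist":[0,0,0]}
    - {"dp":[0.3,-0.6,0],"twist":[0,0,0]}
    - {"dp":[0.15,-0.5,0],"twist":[0,0,0]}
    - {"dp":[0.1,-0.5,0],"twist":[0,0,0]}

```text
t: 8.08
position: [648.2, 186.3, 106.1]
orientation: [0.004, 0.629, 0.778, 0.003]
force: [2.6, 0.0, 0.3]
opening: 0.4
```

```bash
python3 -c "
from h import *
rep(*[arc(t) for t in (.5,.7,.9,1.1,1.3,1.45,1.56)])"
```

```text
t 8.08 pos [648.2 186.3 106.1] rack -125.7 119.7 106.1 F [2.6 0.  0.3] q [ 0.2   0.39  1.2  -0.    1.54 -0.01] op 0.4
twist to go [0.0088 0.0023 0.0013]
dp cm (tool) [-0.04 -1.08  0.3 ]
dp cm (tool) [-0.18 -1.1  -0.01]
dp cm (tool) [-0.44 -1.08 -0.01]
dp cm (tool) [-0.7  -0.98 -0.01]
dp cm (tool) [-0.94 -0.82 -0.01]
dp cm (tool) [-0.84 -0.46 -0.  ]
dp cm (tool) [-0.67 -0.24 -0.  ]
```

Call:
send_rows:
  plan:
    - {"dp":[0,-0.6,0.3],"twist":[0.008,0,0]}
    - {"dp":[-0.05,-0.6,0],"twist":[0,0,0]}
    - {"dp":[-0.1,-0.6,0],"twist":[0,0,0]}
    - {"dp":[-0.15,-0.6,0],"twist":[0,0,0]}

```text
t: 8.42
position: [625.3, 179.2, 105.7]
orientation: [0.003, 0.628, 0.778, 0.002]
force: [2.6, 0.4, 1.8]
opening: 0.3
```

```bash
python3 -c "
from h import *
rep(*[arc(t) for t in (.9,1.1,1.3,1.45,1.56)])
save(cap('scene'),'s3'); im=cv2.imread('pics/s3.png')[80:280,200:460]; cv2.imwrite('pics/s3c.png',cv2.resize(im,None,fx=3,fy=3,interpolation=2))"
```

```text
t 8.42 pos [625.3 179.2 105.7] rack -123.5 95.9 105.7 F [2.6 0.4 1.8] q [ 0.19  0.34  1.27 -0.    1.53 -0.02] op 0.3
twist to go [0.0077 0.0024 0.0027]
dp cm (tool) [-0.43 -0.88  0.27]
dp cm (tool) [-0.7  -0.98 -0.01]
dp cm (tool) [-0.94 -0.82 -0.  ]
dp cm (tool) [-0.83 -0.46 -0.  ]
dp cm (tool) [-0.67 -0.24 -0.  ]
```

View pics/s3c.png

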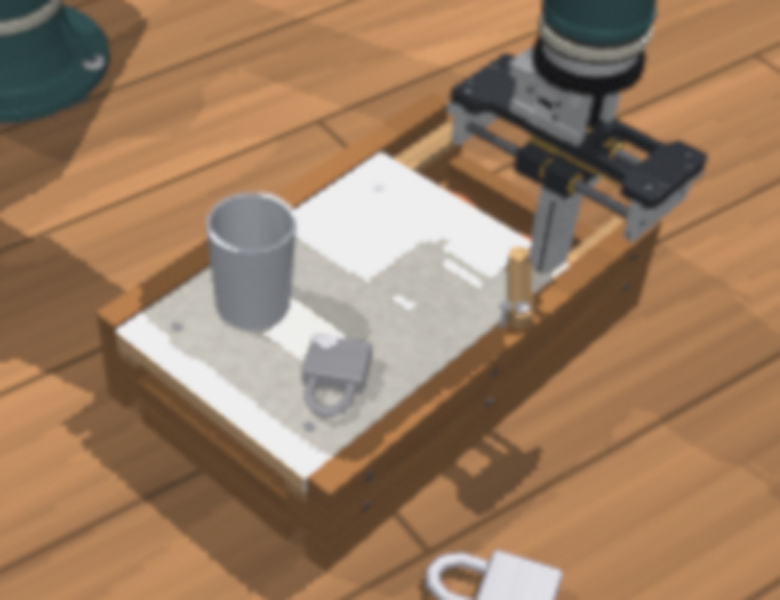

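The button, at crop (518,280), is swinging in ahead of the finger, about 45° round, and the shelf contents are untouched. I'll continue the arc.

Call:
send_rows:
  plan:
    - {"dp":[-0.25,-0.5,0.25],"twist":[0.007,0,0]}
    - {"dp":[-0.3,-0.5,0],"twist":[0,0,0]}
    - {"dp":[-0.4,-0.5,0],"twist":[0,0,0]}
    - {"dp":[-0.4,-0.5,0],"twist":[0,0,0]}

```text
t: 8.8
position: [605.9, 161.4, 103.0]
orientation: [-0.0, 0.628, 0.778, -0.001]
force: [0.9, 1.2, 0.8]
opening: 0.6
```

```bash
python3 -c "
from h import *
rep(*[arc(t) for t in (1.3,1.45,1.56)])"
```

```text
t 8.8 pos [605.9 161.4 103. ] rack -110.1 73.1 103.0 F [0.9 1.2 0.8] q [ 0.17  0.3   1.33 -0.    1.52 -0.04] op 0.6
twist to go [-0.0011  0.0003  0.0036]
dp cm (tool) [-0.73 -0.4  -0.  ]
dp cm (tool) [-0.83 -0.46  0.  ]
dp cm (tool) [-0.67 -0.24  0.  ]
```

Call:
send_rows:
  plan:
    - {"dp":[-0.6,-0.3,0],"twist":[0,0,0]}
    - {"dp":[-0.6,-0.3,0],"twist":[0,0,0]}
    - {"dp":[-0.5,-0.25,0],"twist":[0,0,0]}
    - {"dp":[-0.5,-0.2,0],"twist":[0,0,0]}

```text
t: 9.13
position: [596.5, 135.6, 100.8]
orientation: [-0.003, 0.628, 0.778, -0.002]
force: [0.9, 1.5, 0.0]
opening: 0.6
```

```bash
cat >> h.py <<'E'
def btn():
    c=cap('top'); M=cloud(c); z=M[...,2]; X=(M-O)@EX; Y=(M-O)@EY; im=c['image'].astype(int)
    b=(z>105)&(z<117)&(X>-110)&(X<-45)&(Y>25)&(Y<130)&(np.ptp(im,axis=-1)>25)
    r=cv2.fitLine(np.c_[X[b],Y[b]].astype(np.float32),2,0,.01,.01).ravel(); print('btn',b.sum(),r,X[b].mean(),Y[b].min(),Y[b].max()); return c
E
python3 -c "
from h import *
rep(arc(1.58)); btn()"
```

```text
t 9.13 pos [596.5 135.6 100.8] rack -86.8 58.7 100.8 F [0.9 1.5 0. ] q [ 0.13  0.27  1.37  0.    1.51 -0.08] op 0.6
twist to go [-0.0075 -0.0024  0.0037]
dp cm (tool) [-0.02  0.32 -0.22]
btn 84 [ 1.5696552e-02 -9.9987680e-01 -6.4654869e+01  7.7658340e+01] -64.654868463296 42.121341825634445 119.55767046676736
```

Call:
send_rows:
  plan:
    - {"dp":[-0.25,0,-0.2],"twist":[0,0,0]}
    - {"dp":[-0.25,0,0],"twist":[0,0,0]}

```text
t: 9.35
position: [596.1, 134.0, 101.0]
orientation: [-0.008, 0.628, 0.778, 0.0]
force: [-0.5, 8.2, 2.7]
opening: 0.8
```

Call:
send_rows:
  plan:
    - {"dp":[0.6,0,0],"twist":[0,0,0]}
    - {"dp":[1.2,0,0],"twist":[0,0,0]}
    - {"dp":[1.0,0,-1.5],"twist":[0,0,0]}
    - {"dp":[3,0,-3],"twist":[0,0,0]}
    - {"dp":[4,0,-3],"twist":[0,0,0]}
    - {"dp":[4,0,-3],"twist":[0,0,0]}
    - {"dp":[4,0,0],"twist":[0,0,0]}
    - {"dp":[2,0,0],"twist":[0,0,0]}
    - {"dp":[0,0,0],"twist":[0,0,0]}
    - {"dp":[0,0,0],"twist":[0,0,0]}

```text
t: 10.18
position: [552.7, 325.0, 201.9]
orientation: [-0.009, 0.629, 0.777, -0.007]
force: [0.7, -1.0, -0.3]
opening: 0.3
```

```bash
python3 -c "
from h import *
rep(); btn(); c=chk(); save(c,'t4')
im=cv2.imread('pics/t4.png')[130:330,120:440]; cv2.imwrite('pics/t4c.png',cv2.resize(im,None,fx=2.4,fy=2.4,interpolation=2))"
```

```text
t 10.18 pos [552.7 325.  201.9] rack -281.1 55.2 201.9 F [ 0.7 -1.  -0.3] q [0.44 0.31 1.12 0.01 1.73 0.23] op 0.3
twist to go [-0.0213 -0.0054 -0.0005]
btn 178 [ 4.9469016e-02 -9.9877566e-01 -6.8846672e+01  7.8147934e+01] -68.84667581755659 42.31304365970626 120.62637867226775
plane slopes,z [-6.00000e-04 -0.00000e+00  9.70142e+01] rect [200.7 300.3] 12.14 rack x,y 2.4775646383724315 1.3877825255498646
```

View pics/t4c.png

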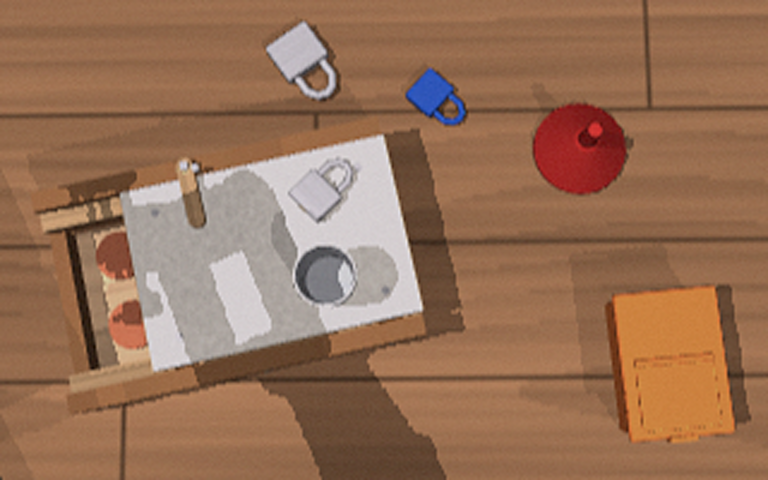

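The button, at crop (190,195), lies square across the shelf at about 1.6 rad, against its nail (8 N felt). The shelf is home, the cup and padlock are upright, the tub and funnel have not moved, and the arm is clear.

```bash
python3 -c "
from h import *
print(order.hand_in())"
```

```text
the job is handed in; nothing more can be done
None
```

The job is done and handed in at about 10 s of the 51 s allowed. `hand_in` gives no verdict, so what follows rests on my own last checks.

I slid the shelf about 50 mm home along its rails with the closed fingertip until it dropped into its notches. I then pushed the turn-button round from outside until it met its nail, and backed the arm clear.

- **Shelf:** the top is at z 97.0 mm and level, with slope under 0.001. It sits at rack x of about +2.5 mm, inside the 6 mm allowed. It drifted by less than 0.1 mm while the button was turned.
- **Turn-button:** it measures about 1.6 rad, and I felt about 8 N against the nail.
- **Cup and padlock:** in the last picture both rest upright on the shelf.
- **Tub and funnel:** I saw no movement in the pictures, but did not measure their positions.
- **Robot:** it touched nothing when I handed in.

**Disagreements:**
- My first rack frame was about 2 mm off sideways (rack y). I corrected it from the shelf and the screw before doing the button.
- The fingertip rose about 9 mm in the first push, so I backed off and lowered it before going on.
- One move call was refused as invalid input because rows lacked a twist, and nothing moved.

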